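# Make up the drawer kit and the wall-fixing kit

## Task

Make up two fitting kits for the bedside cabinet from the things lying in the middle of the table. The drawer kit, in the blue tray, is the white knob and the green carton of screws; the wall-fixing kit, in the yellow tray, is the brown carton of screws, the small wooden block and the tape measure. Set each thing down (do not drop it), standing as it stood before, flat on the floor of a compartment of its own - any compartment of the right tray will do - and leave the hex key, the screwdriver and the filler tub where they are.

Things in the scene. Friction and masses are not known exactly. Their poses are not given: they have to be found in the camera images.
- blue_tray: shallow blue plastic parts tray, 189 x 116 mm and 13 mm high, fixed to the table: two equal compartments side by side in a row along its x axis, each 90 x 110 mm inside (x by y). Origin: centre of the underside; z up; the compartment floor is 6 mm above the origin, the rim and dividers (3 mm thick) reach 13 mm. Compartment centres at x = -46.5 and +46.5 mm, y = 0.
- yellow_tray: shallow yellow plastic parts tray, 282 x 116 mm and 13 mm high, fixed to the table: three equal compartments side by side in a row along its x axis, each 90 x 110 mm inside (x by y). Origin: centre of the underside; z up; the compartment floor is 6 mm above the origin, the rim and dividers (3 mm thick) reach 13 mm. Compartment centres at x = -93, 0 and +93 mm, y = 0.
- green_carton: closed dark green carton of screws, 51 x 71 x 45 mm (x, y, z), about 0.2 kg; origin: centre of the underside, z up
- brown_carton: closed brown carton of screws, 51 x 63 x 40 mm (x, y, z), about 0.2 kg; origin: centre of the underside, z up
- knob: white turned drawer knob standing on its foot, 28 mm high: round head 30 mm across from 10 mm up to the top, narrower foot (18 mm) below; about 30 g; origin: centre of the underside, z up
- block: small oak-coloured wooden block lying flat, 40 x 60 x 18 mm (x, y, z), about 30 g; origin: centre of the underside, z up
- tape_measure: black tape measure with a yellow-orange round face, standing on its base, 66 mm high, about 0.25 kg; the case is flat-sided, from x = -19 to +15 mm (34 mm thick, the way to grasp it) and from y = -32 to +41 mm; the lock button and metal hook are at the -y end; origin on the underside, z up
- hex_key: bystander: dark L-shaped hex key lying flat to the right in front of the cabinet, 28 x 74 x 7 mm (length along y); origin: centre of the underside
- screwdriver: bystander: screwdriver with red and black handle lying in front of the cabinet, 31 x 219 x 28 mm (length along y); origin: centre of the underside
- filler_tub: bystander: white tub of filler with a brown lid, 67 mm across, 53 mm high, beside the cabinet; origin: centre of the underside
There are look-alikes about, which are no part of the job. Leave any pink look-alike of the block alone.

How it is judged (in metres and radians):
At the end, for the whole second after the job is handed in: The green carton and the knob are in the blue tray, the brown carton, the block and the tape measure in the yellow tray, no two in the same compartment; each is upright (within 0.08 rad), flat on the tray's floor (underside within 2.5 mm of it), at rest and released (y of green_carton in the frame of blue_tray between -0.055 and 0.055 m and z of green_carton in the frame of blue_tray between 0.003 and 0.0085 m and angle between each of green_carton, knob, brown_carton, block, tape_measure's own z axis and vertical below 0.08 rad and linear speed of each of green_carton, knob, brown_carton, block, tape_measure below 0.02 m/s and contact force between the fingers and green_carton below 0.05 N and y of knob in the frame of blue_tray between -0.055 and 0.055 m and z of knob in the frame of blue_tray between 0.003 and 0.0085 m and contact force between the fingers and knob below 0.05 N and ((x of green_carton in the frame of blue_tray between -0.093 and 0 m and x of knob in the frame of blue_tray between 0 and 0.093 m) or (x of green_carton in the frame of blue_tray between 0 and 0.093 m and x of knob in the frame of blue_tray between -0.093 and 0 m)) and y of brown_carton in the frame of yellow_tray between -0.055 and 0.055 m and z of brown_carton in the frame of yellow_tray between 0.003 and 0.0085 m and contact force between the fingers and brown_carton below 0.05 N and y of block in the frame of yellow_tray between -0.055 and 0.055 m and z of block in the frame of yellow_tray between 0.003 and 0.0085 m and contact force between the fingers and block below 0.05 N and y of tape_measure in the frame of yellow_tray between -0.055 and 0.055 m and z of tape_measure in the frame of yellow_tray between 0.003 and 0.0085 m and contact force between the fingers and tape_measure below 0.05 N and ((x of brown_carton in the frame of yellow_tray between -0.1395 and -0.0465 m and x of block in the frame of yellow_tray between -0.0465 and 0.0465 m and x of tape_measure in the frame of yellow_tray between 0.0465 and 0.1395 m) or (x of brown_carton in the frame of yellow_tray between -0.1395 and -0.0465 m and x of block in the frame of yellow_tray between 0.0465 and 0.1395 m and x of tape_measure in the frame of yellow_tray between -0.0465 and 0.0465 m) or (x of brown_carton in the frame of yellow_tray between -0.0465 and 0.0465 m and x of block in the frame of yellow_tray between -0.1395 and -0.0465 m and x of tape_measure in the frame of yellow_tray between 0.0465 and 0.1395 m) or (x of brown_carton in the frame of yellow_tray between -0.0465 and 0.0465 m and x of block in the frame of yellow_tray between 0.0465 and 0.1395 m and x of tape_measure in the frame of yellow_tray between -0.1395 and -0.0465 m) or (x of brown_carton in the frame of yellow_tray between 0.0465 and 0.1395 m and x of block in the frame of yellow_tray between -0.1395 and -0.0465 m and x of tape_measure in the frame of yellow_tray between -0.0465 and 0.0465 m) or (x of brown_carton in the frame of yellow_tray between 0.0465 and 0.1395 m and x of block in the frame of yellow_tray between -0.0465 and 0.0465 m and x of tape_measure in the frame of yellow_tray between -0.1395 and -0.0465 m))); the robot touches nothing.
It fails at once if the hex key is pushed more than 20 mm from where it lay (distance of hex_key from where it was at the start of the episode above 0.02 m).
It fails at once if the screwdriver is pushed more than 20 mm from where it lay (distance of screwdriver from where it was at the start of the episode above 0.02 m).
It fails at once if the filler tub is pushed more than 20 mm from where it lay (distance of filler_tub from where it was at the start of the episode above 0.02 m).
It fails at once if a thing of the kits is dropped or thrown (moves faster than 0.7 m/s, a fall of 25 mm, while the fingers do not hold it) ((linear speed of green_carton above 0.7 m/s and contact force between the fingers and green_carton below 0.02 N) or (linear speed of brown_carton above 0.7 m/s and contact force between the fingers and brown_carton below 0.02 N) or (linear speed of knob above 0.7 m/s and contact force between the fingers and knob below 0.02 N) or (linear speed of block above 0.7 m/s and contact force between the fingers and block below 0.02 N) or (linear speed of tape_measure above 0.7 m/s and contact force between the fingers and tape_measure below 0.02 N)).
It also fails if it takes over 115 s, if anything falls off the work surface, if the arm or the gripper's body presses on something with over 40 N, if the wrist force passes 120 N, or if a joint passes its speed limit or range.

## Robot

A 6-joint arm with a two-finger parallel gripper is mounted at the origin on a cart in front of the work surface, level with it; the furniture and walls round the work are solid. World frame = base frame: x ahead of the robot, y to its left, z up, the work surface at z = 0. Lengths are in m, angles in degrees, forces in N, time in s.
With the tool pointing down it reaches from about 0.4 to 0.825 m from the base axis. Payload 7 kg.
Tool frame: the origin (TCP) lies midway between the tips of the shut fingers; the grasp point (between the pads) lies ctrl.tcp_to_grasp behind it (ctrl.tcp_to_grasp is the distance from the TCP to the grasp point, in m); z points along the fingers, y is the line along which they close (so a half turn about z gives the same grasp; the last joint's range is limited). The gripper opens to 88 mm and grips with 3 to 60 N. Pads are 19 mm wide; open, the fingers measure 130 mm over their backs; the gripper's body (78 mm by 193 mm) begins 47 mm behind the grasp point.
Start: joints at [80.907, 20.546, 0.682, 0, -70.136, -16.507], TCP at [0.292, 0.609, 0.227] pointing down, gripper open.
Joint ranges: [-176.03, 176.03], [-82.01, 121.73], [-58.28, 71.71], [-173.87, 95.51], [-174.79, -0.11], [-173.66, 173.66]. Speed limits (degrees/s): [136.94, 136.94, 172.46, 180, 180, 180].

## Interface

Orientations are given as [roll, pitch, yaw] about the fixed x, y, z axes, in that order (R = Rz(yaw) Ry(pitch) Rx(roll)).
In Python, from plant import ctrl, imaging, close_job gives the robot as it stands.
- The arm moves only by the shell command python3 -m crank 'ROWS'. ROWS is JSON, a list of rows, each a list of 3 entries, a list of its own where there are three numbers: the shift along the world's x, y, z in m, then the turn, a rotation vector about the world's x, y, z in degrees, then the opening, from -1 (shut) to 1 (fully open), so that 0 is half open. A call has 1 to 12 rows; each row shifts and turns the commanded pose from where the row before left it; what a row does not reach is not made up. A row lasts 1/10 s, in which the tool goes at most 50 mm and 8.59 degrees, less where a joint would pass 70% of its speed; a pose out of reach is approached as far as the arm can. A call is refused whole if a number of a shift passes 0.05 or a number of a turn 8.59, either way. A call with a gripper value outside its range is refused whole. The fingers move at their own pace and stop on an object; the grip force is fixed at half the most. Time passes only in rows, so rows that do not move let the fingers close. It gives the time, the measured TCP pose, the force, the opening and the grip force at its end, in the units of the state.
- ctrl.get_obs(): the state, without advancing time (a new reading comes with each control period).
- imaging.snapshot(name): name is "scene" or "top" or "wrist"; returns (picture, depth): 384x512x3 uint8, blue, green, red; 384x512 float32, m along the optical axis (not along the pixel's ray), 0 where there is no reading.
- imaging.camera_model(name): a dict with "mtx" (3x3 intrinsics, pixels), "R" (3x3) and "t" (3): a world point X has camera coordinates R X + t. Camera axes: x right, y down, z forward; pixel columns grow to the right and rows downward; lengths in m; the calibration is good to about 2 mm. The wrist camera is an equidistant fisheye: a pixel r from the principal point sees the ray r / f radians off the axis. A picture is of the moment at which its call begins: read the wrist's pose just before it. camera_model takes no time and is no camera call; for the wrist camera it gives the pose at the moment of the call.
- close_job(): hands the job in; it is judged then, once.
The state is a dict: "clock": time; "joint_pos": joint angles; "qvel": joint speeds; "tau": joint torques, N m; "tool_pos": TCP position; "orientation": TCP orientation; "force": force on the tool from outside, world axes, zero at the start; "moment": the same for the moment, N m; "opening": finger opening in m; "gripper_force": force on a finger pad.
Only numpy, scipy, OpenCV 4.12 (cv2) and the standard library are available. Lean on these libraries where they do the work, as an engineer would, in place of code of your own. Each camera call takes 0.05 s, during which the arm holds its last target. There are 200 camera calls.

## Working session

There is one attempt and no reset: what is moved stays moved. The work goes in short steps, Python scripts to look and compute and a shell command to move; the robot and the scene stay as the last step left them, time stands still between calls to the robot, and variables do not carry over. Pictures are saved under pics/ and viewed, at most 14 in all, crops included, and the job is handed in when it is done.

```bash
mkdir -p pics; ls; python3 - <<'E'
from plant import ctrl, imaging
import cv2,numpy as np
print(ctrl.get_obs(), ctrl.tcp_to_grasp)
for n in ("scene","top"):
    p,d=imaging.snapshot(n); cv2.imwrite(f"pics/{n}0.png",p); np.savez(f"{n}0.npz",p=p,d=d)
    m=imaging.camera_model(n); print(n,m)
E
```

```text
pics
{'clock': 0.0, 'joint_pos': array([ 8.09067875e+01,  2.05924741e+01,  6.32830018e-01, -2.05106846e-02,
       -7.01339280e+01, -1.65069203e+01]), 'qvel': array([-0.10118246, -0.00891263, -0.01305096, -0.01757679,  0.04692   ,
       -0.04399023]), 'tau': array([ 2.76781182e-03, -5.82729328e+01,  2.93051898e+01,  6.99731380e+00,
        6.89771390e-03, -1.54028357e-04]), 'tool_pos': array([0.29147003, 0.60828659, 0.22560255]), 'orientation': array([ 1.79904806e+02, -8.10294761e-03, -2.56071118e+01]), 'force': array([-0.76728933, -0.42792876, -0.52459972]), 'moment': array([-0.01351387, -0.00735107, -0.01022272]), 'gripper_force': 0.0, 'opening': 0.08772827811332776} 0.0188
scene {'mtx': array([[381.76665526,   0.        , 253.2706537 ],
       [  0.        , 381.76665526, 196.66478496],
       [  0.        ,   0.        ,   1.        ]]), 'R': array([[ 0.70655545, -0.70749318, -0.01525784],
       [-0.36370665, -0.34456034, -0.86544534],
       [ 0.60703943,  0.6170345 , -0.50077096]]), 't': array([-0.37749476,  0.20726876,  0.59490373])}
top {'mtx': array([[407.77864798,   0.        , 256.52953891],
       [  0.        , 407.77864798, 190.3158257 ],
       [  0.        ,   0.        ,   1.        ]]), 'R': array([[ 0.02823288, -0.99957524, -0.00722765],
       [-0.98936982, -0.02691129, -0.14290956],
       [ 0.14265435,  0.01118557, -0.98970936]]), 't': array([-0.02900397,  0.53054473,  1.02097603])}
```

View pics/top0.png

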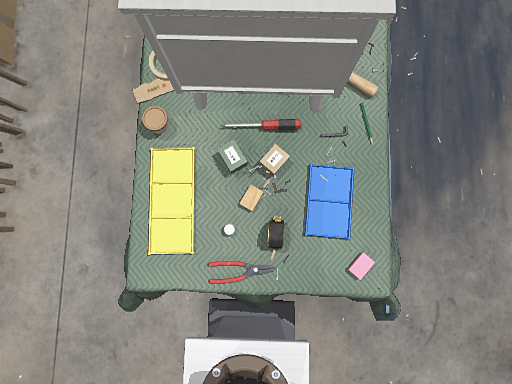

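View pics/scene0.png

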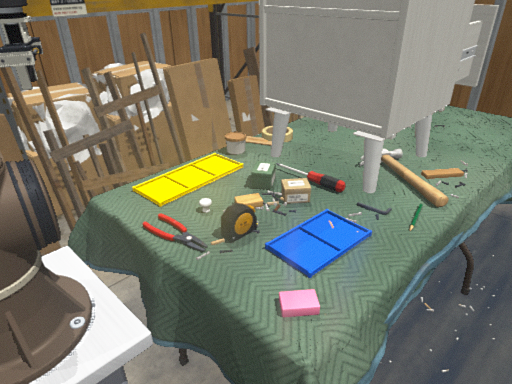

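The top view shows the yellow tray on the left (150-195, 148-254) and the blue tray on the right (305-353, 165-238). The green carton is at (230,157), the brown carton at (274,158), the block at (251,197), the knob at (229,230) and the tape measure at (276,233). The pink decoy is at (361,266). The scene view shows the same things and a standing tape measure at (240,220).

```bash
cat > util.py <<'E'
import numpy as np, cv2
from plant import ctrl, imaging
def cloud(n,d,m):
    v,u=np.indices(d.shape); K=m["mtx"]
    P=np.stack([(u-K[0,2])*d/K[0,0],(v-K[1,2])*d/K[1,1],d],-1)
    W=(P-m["t"])@m["R"]; W[d==0]=np.nan; return W
def ray(m,u,v,z):
    K=m["mtx"]; r=m["R"].T@np.array([(u-K[0,2])/K[0,0],(v-K[1,2])/K[1,1],1.]); c=-m["R"].T@m["t"]
    return c+r*(z-c[2])/r[2]
def rect(xy):
    (c,s,a)=cv2.minAreaRect((xy*1000).astype(np.float32)); return np.round(c,1),np.round(s,1),round(a,1)
E
python3 - <<'E'
from util import *
for n in("top","scene"):
    z=np.load(n+"0.npz"); d,p=z["d"],z["p"]; m=imaging.camera_model(n); W=cloud(n,d,m)
    X,Y,Z=W[...,0],W[...,1],W[...,2]
    roi=(X>.3)&(X<.8)&(abs(Y)<.45)
    print(n,"table z",np.nanmedian(Z[roi]))
    for zlo in ((.009,.03) if n=="top" else (.012,.03)):
        k,l,st,ce=cv2.connectedComponentsWithStats((roi&(Z>zlo)&(Z<.15)).astype(np.uint8))
        for i in range(1,k):
            if st[i,4]<25: continue
            s=l==i; zt=np.nanpercentile(Z[s],90); t=s&(Z>zt-.006)
            print(zlo,ce[i].round(),st[i,4],"ztop %.4f"%zt,"all",rect(W[s][:,:2]),"top",rect(W[t][:,:2]),p[s].mean(0).round())
    hsv=cv2.cvtColor(p,cv2.COLOR_BGR2HSV)
    for nm,lo,hi in(("yellow",(24,150,120),(34,255,255)),("blue",(100,150,100),(120,255,255))):
        s=cv2.inRange(hsv,lo,hi); k,l,st,ce=cv2.connectedComponentsWithStats(s); b=1+st[1:,4].argmax(); s=l==b
        # rim outline on plane z=.013
        c=np.argwhere(s)[:,::-1]; w=np.array([ray(m,*q,.013)[:2] for q in c]); print(nm,rect(w),"z pct",np.nanpercentile(Z[s],[10,50,95]).round(4))
p=np.load("top0.npz")["p"]; cv2.imwrite("pics/topcrop.png",cv2.resize(p[90:290,130:390],None,fx=3,fy=3,interpolation=cv2.INTER_CUBIC)[:600,:800])
E
```

```text
top table z 0.002916000688543333
0.009 [199.  99.] 208 ztop 0.1115 all (array([761.7, 145.7]), array([47.9, 21.6]), 90.0) top (array([757.6, 149.2]), array([12.5, 41.1]), 1.4) [118. 119. 120.]
0.009 [315. 102.] 208 ztop 0.1084 all (array([ 762.6, -150.5]), array([21.9, 64.8]), 4.1) top (array([ 758.5, -144.5]), array([14.1, 51.6]), 1.5) [120. 121. 122.]
0.009 [155. 119.] 559 ztop 0.0539 all (array([714.4, 259.5]), array([65.2, 66.3]), 81.0) top (array([714.4, 259.6]), array([65.1, 66.1]), 77.9) [120. 149. 177.]
0.009 [273. 124.] 486 ztop 0.0282 all (array([715.6, -17.9]), array([ 30., 217.]), 2.2) top (array([716.9, -75. ]), array([ 25.7, 102.5]), 1.5) [ 94.  97. 136.]
0.009 [232. 156.] 570 ztop 0.0477 all (array([621.9,  52.7]), array([71.7, 51.3]), 32.6) top (array([621.9,  52.5]), array([71.4, 51.1]), 33.0) [161. 175. 162.]
0.009 [274. 159.] 513 ztop 0.0427 all (array([616.5, -58.5]), array([51.3, 63.6]), 50.3) top (array([616.5, -58.5]), array([51.3, 63.6]), 50.3) [173. 194. 206.]
0.009 [172. 197.] 590 ztop 0.0152 all (array([504. , 211.8]), array([284.9, 118.7]), 2.3) top (array
[... 5277 characters left out ...]
array([68.5, 63.9]), 84.3) [100. 136. 166.]
0.03 [263. 170.] 364 ztop 0.0465 all (array([624.3,  51.5]), array([75.6, 51.6]), 32.2) top (array([624.3,  51.5]), array([75.6, 51.6]), 32.2) [137. 160. 143.]
0.03 [296. 185.] 376 ztop 0.0417 all (array([619.5, -59. ]), array([55.5, 63.6]), 50.3) top (array([619.5, -58.9]), array([55.5, 63.6]), 50.0) [155. 189. 207.]
0.03 [237. 216.] 701 ztop 0.0655 all (array([425.2, -67.6]), array([41.6, 75.9]), 85.8) top (array([421.8, -69.9]), array([35.5, 43.7]), 86.5) [ 60.  94. 109.]
yellow (array([500.1, 201.6]), array([294.7, 135.4]), 2.6) z pct [0.0046 0.0064 0.0129]
blue (array([ 509.4, -212.1]), array([125.3, 201.7]), 86.6) z pct [0.0052 0.0066 0.0131]
```

View pics/topcrop.png

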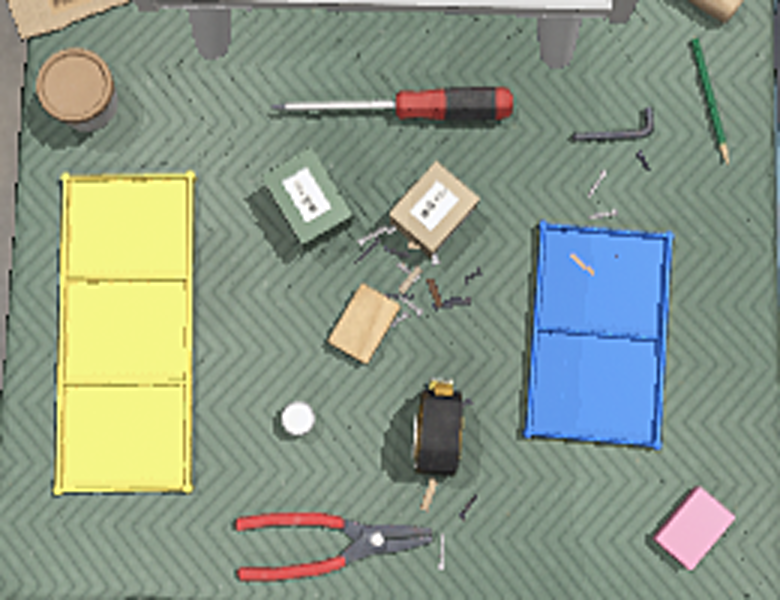

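The crop shows the hook end of the tape pointing away from the robot (crop 441,385) and loose chips and screws between the cartons and the block. There is also a chip in the far blue compartment (crop 582,263). Heights from both views agree with the text, so I'll fix the tray corners next and start moving.

```bash
python3 - <<'E'
from util import *
H={n:(np.load(n+"0.npz"),imaging.camera_model(n)) for n in("top","scene")}
for n,(z,m) in H.items():
    p,d=z["p"],z["d"]; hsv=cv2.cvtColor(p,cv2.COLOR_BGR2HSV); W=cloud(n,d,m); X,Y,Z=np.moveaxis(W,-1,0)
    for nm,lo,hi,sg in(("yellow",(22,100,100),(36,255,255),1),("blue",(98,120,90),(122,255,255),-1)):
        s=(cv2.inRange(hsv,lo,hi)>0)&(X>.33)&(X<.68)&(Y*sg>.12)&(Y*sg<.32)
        s=cv2.morphologyEx(s.astype(np.uint8),cv2.MORPH_OPEN,np.ones((3,3)))
        h=cv2.convexHull(np.argwhere(s)[:,::-1].astype(np.int32))[:,0]
        w=np.array([ray(m,*q,.0125 if n=='top' else .010)[:2] for q in h.astype(float)]); print(n,nm,rect(w))
        rim=s.astype(bool)&(Z>(.0115 if n=='top' else .0095)+0.0)&(Z<.016); print("  rim",rect(W[rim][:,:2]), "floor z",np.nanpercentile(Z[s>0],[20,40]).round(4))
z,m=H["top"]; W=cloud("top",z["d"],m)
for c in((582,263),(375,235),(405,300),(436,292),(455,300),(430,495)):
    u,v=130+c[0]//3,90+c[1]//3; print(c,W[v,u].round(4),"local max z",np.nanmax(W[v-2:v+3,u-2:u+3,2]).round(4))
E
python3 -m crank '[[[0.02,-0.05,0],[0,0,0],1],[[0.02,-0.05,0],[0,0,0],1],[[0.02,-0.05,0],[0,0,0],1],[[0.02,-0.05,0],[0,0,0],1],[[0.02,-0.05,0],[0,0,0],1],[[0.02,-0.05,0],[0,0,0],1],[[0,-0.05,0],[0,0,0],1],[[0,-0.05,0],[0,0,0],1],[[0,-0.05,0],[0,0,0],1],[[0,-0.05,0],[0,0,0],1],[[0,-0.04,0],[0,0,0],1],[[0,0,0],[0,0,0],1]]'
```

```text
top yellow (array([503.9, 211.6]), array([281.7, 118.9]), 2.2)
  rim (array([503.8, 211.5]), array([281.6, 118.2]), 2.3) floor z [0.0044 0.0056]
top blue (array([ 512.3, -207.6]), array([117.8, 189.4]), 86.4)
  rim (array([ 512.2, -207.3]), array([117.4, 188.9]), 86.3) floor z [0.0044 0.0056]
scene yellow (array([504.5, 206.2]), array([298.9, 139.4]), 2.4)
  rim (array([506. , 209.6]), array([286.4, 120.8]), 2.2) floor z [0.0052 0.006 ]
scene blue (array([ 512.8, -209.4]), array([127. , 203.7]), 86.4)
  rim (array([ 513.8, -209. ]), array([119.6, 193.5]), 86.4) floor z [0.0056 0.0062]
(582, 263) [ 0.5773 -0.1945  0.0032] local max z 0.0127
(375, 235) [ 0.5973 -0.008   0.002 ] local max z 0.0074
(405, 300) [ 0.5378 -0.0366  0.0023] local max z 0.0085
(436, 292) [ 0.5463 -0.0632  0.0047] local max z 0.0112
(455, 300) [ 0.5391 -0.0796  0.0011] local max z 0.0072
(430, 495) [ 0.366  -0.0618  0.0053] local max z 0.0085
clock: 1.3
tool_pos: [0.402, 0.0864, 0.2265]
orientation: [180.0, 0.0, -25.8]
force: [0.2, -0.0, 0.9]
opening: 0.0876
gripper_force: 0.0
```

```bash
cat >> util.py <<'E'
def wcloud(d,m):
    v,u=np.indices(d.shape); K=m["mtx"]; x=(u-K[0,2])/K[0,0]; y=(v-K[1,2])/K[1,1]; th=np.hypot(x,y)+1e-9
    k=np.tan(np.minimum(th,1.5))/th; P=np.stack([x*k*d,y*k*d,d],-1); W=(P-m["t"])@m["R"]; W[(d==0)|(th>1.2)]=np.nan; return W
def wlook(zlo=.009,amin=80,save=None,roi=None):
    m=imaging.camera_model("wrist"); p,d=imaging.snapshot("wrist"); W=wcloud(d,m); X,Y,Z=np.moveaxis(W,-1,0)
    r=(X>.33)&(X<.72)&(abs(Y)<.3) if roi is None else (X>roi[0])&(X<roi[1])&(Y>roi[2])&(Y<roi[3])
    if save: cv2.imwrite("pics/"+save,p)
    print("table",np.nanmedian(Z[r&(Z<.005)]))
    k,l,st,ce=cv2.connectedComponentsWithStats((r&(Z>zlo)&(Z<.09)).astype(np.uint8))
    for i in range(1,k):
        if st[i,4]<amin: continue
        s=l==i; zt=np.nanpercentile(Z[s],90); t=s&(Z>zt-.006)
        print(ce[i].round(),st[i,4],"ztop %.4f"%zt,"all",rect(W[s][:,:2]),"top",rect(W[t][:,:2]),p[s].mean(0).round())
    return p,d,m,W
E
python3 - <<'E'
from util import *
wlook(.012,80,"w0.png")
E
```

```text
table 0.00021043470074482736
[202.  12.] 1496 ztop 0.0471 all (array([605.3,  61.3]), array([85.6, 42.4]), 65.2) top (array([606.3,  64.3]), array([82.3, 37.3]), 60.2) [103. 120. 104.]
[414.  41.] 694 ztop 0.0148 all (array([ 479.5, -206.4]), array([121.1, 126.3]), 86.2) top (array([ 479.5, -206.4]), array([121.1, 126.3]), 86.2) [192.  84.  32.]
[48. 38.] 1238 ztop 0.0530 all (array([700. , 259.6]), array([66.2, 39.9]), 89.9) top (array([700. , 259.6]), array([66.1, 39.9]), 89.9) [ 76. 104. 135.]
[142. 136.] 1692 ztop 0.0144 all (array([503.9, 211.1]), array([284.1, 119.5]), 2.4) top (array([503.9, 211.1]), array([284.1, 119.5]), 2.4) [ 42. 220. 231.]
[277.  59.] 1544 ztop 0.0199 all (array([ 5.154e+02, -3.000e-01]), array([40.9, 60.8]), 61.3) top (array([ 5.154e+02, -3.000e-01]), array([40.9, 60.8]), 61.3) [111. 182. 226.]
[362. 105.] 2289 ztop 0.0667 all (array([424.1, -65.3]), array([39.1, 77.3]), 87.0) top (array([420.3, -67.3]), array([34. , 42.3]), 88.0) [38. 47. 54.]
[485. 102.] 479 ztop 0.0201 all (array([ 355.7, -277.6]), array([44.6, 51.4]), 89.9) top (array([ 355.6, -277.6]), array([44.6, 51.1]), 89.9) [175. 137. 215.]
[268. 140.] 474 ztop 0.0292 all (array([429.6,  54.4]), array([28.5, 29.4]), 20.1) top (array([429.6,  54.4]), array([28.6, 29.4]), 19.6) [222. 223. 223.]
[292. 201.] 348 ztop 0.0138 all (array([342.6,  59. ]), array([12.1, 92.2]), 2.4) top (array([342.6,  59. ]), array([12.1, 92.2]), 2.4) [ 43.  46. 196.]
```

View pics/w0.png

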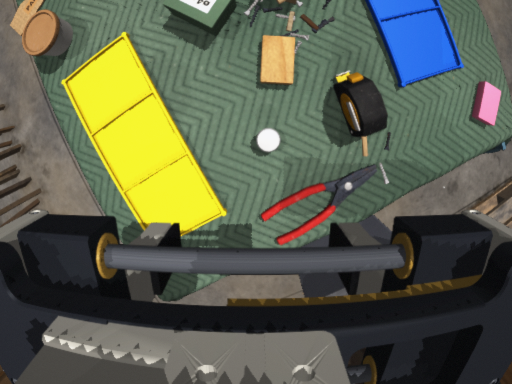

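The wrist view agrees to within 2 mm: knob at (268,140), block (277,59), tape (362,105). I'll take the knob first.

```bash
python3 -m crank '[[[0.014,-0.016,-0.03],[0,0,7.4],1],[[0.014,-0.016,-0.03],[0,0,7.4],1],[[0,0,-0.04],[0,0,7.4],1],[[0,0,-0.04],[0,0,0],1],[[0,0,-0.04],[0,0,0],1],[[0,0,-0.02],[0,0,0],1],[[0,0,-0.01],[0,0,0],1],[[0,0,-0.01],[0,0,0],1],[[0,0,0],[0,0,0],1],[[0,0,0],[0,0,0],1]]'
```

```text
clock: 2.35
tool_pos: [0.4317, 0.0587, 0.0072]
orientation: [-180.0, -0.1, -3.4]
force: [0.5, -0.1, 0.3]
opening: 0.0877
gripper_force: 0.0
```

```bash
python3 -m crank '[[[-0.0015,-0.004,-0.003],[0,0,0],1],[[0,0,0],[0,0,0],-1],[[0,0,0],[0,0,0],-1],[[0,0,0],[0,0,0],-1],[[0,0,0],[0,0,0],-1],[[0,0,0],[0,0,0],-1],[[0,0,0],[0,0,0],-1],[[0,0,0],[0,0,0],-1],[[0,0,0],[0,0,0],-1]]'
```

```text
clock: 3.25
tool_pos: [0.4296, 0.0542, 0.0035]
orientation: [180.0, 0.0, -3.4]
force: [0.4, -0.2, -0.3]
opening: 0.0292
gripper_force: 0.2
```

```bash
python3 -m crank '[[[0,0,0],[0,0,0],-1],[[0,0,0],[0,0,0],-1],[[0,0,0.02],[0,0,0],-1],[[0,0,0.03],[0,0,0],-1],[[0.008,-0.02,0.04],[0,0,0],-1],[[0.017,-0.038,0.02],[0,0,0],-1],[[0.017,-0.038,0],[0,0,0],-1],[[0.017,-0.038,0],[0,0,0],-1],[[0.017,-0.038,0],[0,0,0],-1],[[0.017,-0.038,0],[0,0,0],-1],[[0.017,-0.038,0],[0,0,0],-1],[[0,0,0],[0,0,0],-1]]'
```

```text
clock: 4.45
tool_pos: [0.5408, -0.1976, 0.1128]
orientation: [180.0, 0.0, -3.6]
force: [-0.5, 0.6, -1.2]
opening: 0.0258
gripper_force: 30.0
```

```bash
python3 -m crank '[[[0.007,-0.015,-0.02],[0,0,0],-1],[[0,0,-0.04],[0,0,0],-1],[[0,0,-0.03],[0,0,0],-1],[[0,0,-0.008],[0,0,0],-1],[[0,0,0],[0,0,0],-1],[[0,0,0],[0,0,0],-1]]'; python3 - <<'E'
from util import *
wlook(.02,60,"w1.png",(.5,.62,-.28,-.15))
m=imaging.camera_model("scene");p,d=imaging.snapshot("scene");cv2.imwrite("pics/s1.png",cv2.resize(p[180:300,240:400],None,fx=4,fy=4))
E
```

```text
clock: 5.05
tool_pos: [0.5475, -0.2088, 0.0168]
orientation: [180.0, -0.1, -3.4]
force: [1.6, -0.5, -0.3]
opening: 0.0254
gripper_force: 30.0
table 9.639554163598616e-05
[253. 235.] 2233 ztop 0.0481 all (array([ 568.6, -210.2]), array([56.1, 34.5]), 86.7) top (array([ 569.6, -209. ]), array([51.6, 32.7]), 86.9) [104. 106. 107.]
[217. 285.] 510 ztop 0.0859 all (array([ 552.2, -194.5]), array([ 4.3, 28.2]), 87.4) top (array([ 558.6, -193. ]), array([ 0.8, 15.7]), 86.4) [52. 52. 53.]
[292. 286.] 504 ztop 0.0855 all (array([ 550.3, -224. ]), array([ 4.2, 28.6]), 84.9) top (array([ 556.5, -226.2]), array([ 0.8, 15.8]), 85.9) [55. 56. 57.]
```

View pics/s1.png

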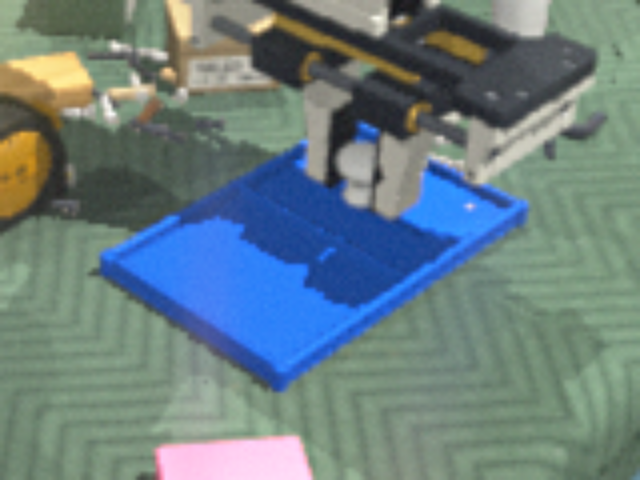

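The crop shows the knob hanging upright between the fingers (360,165), above the far blue compartment. Next I lower it to contact.

```bash
python3 -m crank '[[[0,0,-0.003],[0,0,0],-1],[[0,0,-0.002],[0,0,0],-1],[[0,0,-0.0015],[0,0,0],-1],[[0,0,0],[0,0,0],-1]]'; python3 -m crank '[[[0,0,-0.0006],[0,0,0],-1],[[0,0,0],[0,0,0],-1]]'
```

```text
clock: 5.55
tool_pos: [0.5469, -0.2089, 0.0094]
orientation: [180.0, -0.0, -3.4]
force: [-1.1, 1.1, 3.4]
opening: 0.0256
gripper_force: 30.0
clock: 5.75
tool_pos: [0.5472, -0.2089, 0.0093]
orientation: [180.0, -0.1, -3.4]
force: [-1.9, 1.1, 7.7]
opening: 0.0253
gripper_force: 30.0
```

```bash
python3 -m crank '[[[0,0,0],[0,0,0],0],[[0,0,0],[0,0,0],0],[[0,0,0],[0,0,0],0],[[0,0,0],[0,0,0],0],[[0,0,0.02],[0,0,0],0],[[0,0,0.04],[0,0,0],0],[[0,0,0.045],[0,0,0],1]]'; python3 - <<'E'
from util import *
wlook(.02,60,None,(.5,.62,-.28,-.15))
E
python3 -m crank '[[[0.0127,0.0435,0.005],[0,0,7.28],1],[[0.0127,0.0435,0.005],[0,0,7.28],1],[[0.0127,0.0435,0],[0,0,7.28],1],[[0.0127,0.0435,0],[0,0,7.28],1],[[0.0127,0.0435,0],[0,0,7.28],1],[[0.0127,0.0435,0],[0,0,0],1],[[0,0,0],[0,0,0],1],[[0,0,0],[0,0,0],1]]'; python3 - <<'E'
from util import *
wlook(.012,100,"w2.png")
E
```

```text
clock: 6.45
tool_pos: [0.5453, -0.2087, 0.1132]
orientation: [-180.0, 0.2, -3.4]
force: [1.1, 0.7, -0.0]
opening: 0.0475
gripper_force: 0.0
table 0.00014424402790797275
[253. 195.] 908 ztop 0.0351 all (array([ 547.4, -208.5]), array([28.1, 29. ]), 86.2) top (array([ 547.4, -208.5]), array([28.1, 29. ]), 85.8) [227. 225. 224.]
clock: 7.3
tool_pos: [0.6226, 0.0533, 0.1228]
orientation: [-180.0, 0.1, 33.1]
force: [-0.8, 0.5, -0.7]
opening: 0.0874
gripper_force: 0.0
table -8.47727254155304e-05
[116.  11.] 1520 ztop 0.0535 all (array([695.8, 250.3]), array([24.2, 59.9]), 29.3) top (array([694.1, 250.7]), array([21.5, 60.3]), 21.8) [ 93. 127. 161.]
[103. 137.] 1664 ztop 0.0143 all (array([551.5, 212.8]), array([191.4, 119. ]), 2.6) top (array([551.5, 212.8]), array([191.4, 119. ]), 2.6) [ 38. 200. 219.]
[379. 161.] 2282 ztop 0.0284 all (array([711.4, -17.1]), array([ 17.2, 215.9]), 0.0) top (array([713.1, -73.4]), array([103. ,  13.8]), 89.9) [ 99. 102. 148.]
[255. 195.] 5294 ztop 0.0470 all (array([622.7,  52.5]), array([72.4, 51.7]), 32.4) top (array([622.7,  52.5]), array([72.4, 51.7]), 32.4) [118. 137. 122.]
[370. 230.] 150 ztop 0.0415 all (array([654.2, -59.4]), array([ 7.1, 12.2]), 0.8) top (array([653.9, -59.4]), array([ 6.6, 12.2]), 0.8) [ 78. 105. 122.]
[320. 241.] 216 ztop 0.0344 all (array([617.3, -26.4]), array([ 6.4, 22.4]), 65.2) top (array([616.4, -24.9]), array([ 1.3, 16.5]), 48.5) [43. 59. 70.]
[330. 282.] 396 ztop 0.0420 all (array([592.6, -55.4]), array([25.7, 21.6]), 50.6) top (array([592.7, -55.5]), array([25.5, 21.6]), 50.0) [135. 174. 199.]
[242. 290.] 1129 ztop 0.0195 all (array([516.7,   2.1]), array([36.8, 61. ]), 59.9) top (array([516.9,   2.4]), array([36.2, 61. ]), 59.9) [ 98. 160. 202.]
```

View pics/w2.png

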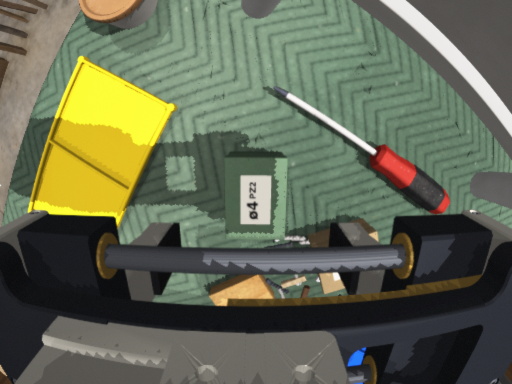

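The picture shows the green carton square between the fingers at (255,195), and the knob measured upright in its compartment. Lowering and gripping.

```bash
python3 -m crank '[[[0,-0.001,-0.04],[0,0,0],1],[[0,0,-0.04],[0,0,0],1],[[0,0,-0.02],[0,0,0],1],[[0,0,-0.008],[0,0,0],1],[[0,0,0],[0,0,0],-1],[[0,0,0],[0,0,0],-1],[[0,0,0],[0,0,0],-1],[[0,0,0],[0,0,0],-1],[[0,0,0],[0,0,0],-1],[[0,0,0],[0,0,0],-1],[[0,0,0],[0,0,0],-1]]'
```

```text
clock: 8.45
tool_pos: [0.6231, 0.0515, 0.0163]
orientation: [180.0, -0.1, 33.0]
force: [-2.1, 1.6, 5.6]
opening: 0.0509
gripper_force: 30.0
```

```bash
python3 -m crank '[[[0,0,0.02],[0,0,0],-1],[[0,0,0.04],[0,0,0],-1],[[0,0,0.04],[0,0,0],-1],[[-0.0224,-0.0367,0],[0,0,-7.3],-1],[[-0.0224,-0.0367,0],[0,0,-7.3],-1],[[-0.0224,-0.0367,0],[0,0,-7.3],-1],[[-0.0224,-0.0367,0],[0,0,-7.3],-1],[[-0.0224,-0.0367,0],[0,0,-7.3],-1],[[-0.0224,-0.0367,0],[0,0,0],-1],[[-0.0224,-0.0367,0],[0,0,0],-1],[[0,0,0],[0,0,0],-1],[[0,0,0],[0,0,0],-1]]'
```

```text
clock: 9.65
tool_pos: [0.4653, -0.2065, 0.1154]
orientation: [-180.0, 0.0, -3.6]
force: [0.4, 0.8, -2.4]
opening: 0.0509
gripper_force: 30.0
```

```bash
python3 -m crank '[[[0.001,0.001,-0.04],[0,0,0],-1],[[0,0,-0.03],[0,0,0],-1],[[0,0,-0.015],[0,0,0],-1],[[0,0,-0.004],[0,0,0],-1],[[0,0,0],[0,0,0],-1],[[0,0,0],[0,0,0],-1]]';  python3 -m crank '[[[0,0,-0.0015],[0,0,0],-1],[[0,0,-0.001],[0,0,0],-1],[[0,0,-0.001],[0,0,0],-1],[[0,0,0],[0,0,0],-1]]'
```

```text
clock: 10.25
tool_pos: [0.4681, -0.2044, 0.0273]
orientation: [180.0, -0.1, -3.4]
force: [0.1, -0.3, -2.2]
opening: 0.0508
gripper_force: 30.0
clock: 10.65
tool_pos: [0.467, -0.2048, 0.0231]
orientation: [-180.0, -0.0, -3.5]
force: [-0.5, -0.9, -3.3]
opening: 0.051
gripper_force: 30.0
```

```bash
python3 -m crank '[[[0,0,-0.001],[0,0,0],-1],[[0,0,0],[0,0,0],-1]]';  python3 -m crank '[[[0,0,-0.0005],[0,0,0],-1],[[0,0,0],[0,0,0],-1]]'
```

```text
clock: 10.85
tool_pos: [0.4671, -0.2048, 0.0223]
orientation: [180.0, -0.0, -3.5]
force: [-0.2, 0.4, 3.0]
opening: 0.0512
gripper_force: 30.0
clock: 11.05
tool_pos: [0.4671, -0.2048, 0.0223]
orientation: [180.0, -0.0, -3.5]
force: [-3.9, 2.2, 9.8]
opening: 0.0513
gripper_force: 30.0
```

```bash
python3 -m crank '[[[0,0,0],[0,0,0],0.5],[[0,0,0],[0,0,0],0.5],[[0,0,0],[0,0,0],0.5],[[0,0,0.02],[0,0,0],0.5],[[0,0,0.04],[0,0,0],0.5],[[0,0,0.04],[0,0,0],1]]'; python3 - <<'E'
from util import *
wlook(.02,60,None,(.4,.62,-.28,-.13))
E
python3 -m crank '[[[0.0301,0.0292,0],[0,0,-7.24],1],[[0.0301,0.0292,0],[0,0,-7.24],1],[[0.0301,0.0292,0],[0,0,-7.24],1],[[0.0301,0.0292,0],[0,0,-7.24],1],[[0.0301,0.0292,0],[0,0,-7.24],1],[[0,0,0],[0,0,0],1],[[0,0,0],[0,0,0],1]]'; python3 - <<'E'
from util import *
wlook(.012,100,"w3.png",(.48,.68,-.15,.05))
E
```

```text
clock: 11.65
tool_pos: [0.4663, -0.2048, 0.122]
orientation: [180.0, 0.1, -3.5]
force: [0.3, -0.3, 0.2]
opening: 0.0698
gripper_force: 0.0
table 0.00016277478488074197
[253. 101.] 967 ztop 0.0352 all (array([ 546.9, -208.9]), array([28.4, 28.8]), 86.0) top (array([ 546.9, -208.9]), array([28.4, 28.8]), 86.3) [245. 240. 238.]
[254. 196.] 5558 ztop 0.0530 all (array([ 468.1, -205.3]), array([51.6, 71.4]), 86.6) top (array([ 468.1, -205.3]), array([51.6, 71.4]), 86.6) [133. 150. 133.]
clock: 12.4
tool_pos: [0.6175, -0.0579, 0.1205]
orientation: [179.9, 0.1, -39.6]
force: [-0.4, 0.2, -0.8]
opening: 0.088
gripper_force: 0.0
table 3.6514363305408445e-05
[255. 195.] 4646 ztop 0.0420 all (array([617.5, -59. ]), array([51.6, 63.8]), 50.2) top (array([617.5, -59. ]), array([51.6, 63.7]), 50.2) [162. 196. 217.]
[271. 286.] 919 ztop 0.0194 all (array([527.9,  -7.6]), array([44.3, 30. ]), 51.1) top (array([527.9,  -7.6]), array([44.3, 30. ]), 51.1) [ 81. 133. 172.]
```

View pics/w3.png

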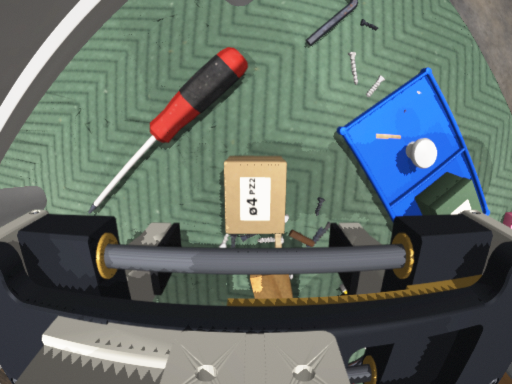

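The brown carton is centred at (255,195) and square to the fingers. The green carton stands upright in the near blue compartment.

```bash
python3 -m crank '[[[0,-0.001,-0.04],[0,0,0],1],[[0,0,-0.04],[0,0,0],1],[[0,0,-0.02],[0,0,0],1],[[0,0,-0.006],[0,0,0],1],[[0,0,0],[0,0,0],-1],[[0,0,0],[0,0,0],-1],[[0,0,0],[0,0,0],-1],[[0,0,0],[0,0,0],-1],[[0,0,0],[0,0,0],-1],[[0,0,0],[0,0,0],-1],[[0,0,0],[0,0,0],-1]]'
```

```text
clock: 13.55
tool_pos: [0.6181, -0.0595, 0.0163]
orientation: [-179.9, -0.1, -39.7]
force: [-1.0, 1.7, 5.8]
opening: 0.0509
gripper_force: 30.0
```

```bash
python3 -m crank '[[[0,0,0.02],[0,0,0],-1],[[0,0,0.04],[0,0,0],-1],[[0,0,0.04],[0,0,0],-1],[[-0.0029,0.0391,0],[0,0,7],-1],[[-0.0029,0.0391,0],[0,0,7],-1],[[-0.0029,0.0391,0],[0,0,7],-1],[[-0.0029,0.0391,0],[0,0,7],-1],[[-0.0029,0.0391,0],[0,0,7],-1],[[-0.0029,0.0391,0],[0,0,7],-1],[[-0.0029,0.0391,0],[0,0,0],-1],[[0,0,0],[0,0,0],-1],[[0,0,0],[0,0,0],-1]]'; python3 - <<'E'
from util import *
wlook(.009,200,None,(.33,.68,.13,.3))
E
```

```text
clock: 14.75
tool_pos: [0.5963, 0.2147, 0.1146]
orientation: [180.0, 0.1, 2.4]
force: [0.5, 0.4, -3.0]
opening: 0.0511
gripper_force: 30.0
table 0.00010231245905455533
[254. 166.] 1416 ztop 0.0144 all (array([606. , 215.8]), array([ 81.9, 119.5]), 2.7) top (array([606. , 215.8]), array([ 81.9, 119.5]), 2.7) [ 43. 213. 227.]
```

```bash
python3 -m crank '[[[0.001,0,-0.04],[0,0,0],-1],[[0,0,-0.03],[0,0,0],-1],[[0,0,-0.015],[0,0,0],-1],[[0,0,-0.004],[0,0,0],-1],[[0,0,-0.002],[0,0,0],-1],[[0,0,0],[0,0,0],-1],[[0,0,0],[0,0,0],-1]]';  python3 -m crank '[[[0,0,-0.001],[0,0,0],-1],[[0,0,-0.0005],[0,0,0],-1],[[0,0,0],[0,0,0],-1]]'
```

```text
clock: 15.5
tool_pos: [0.5989, 0.2141, 0.0257]
orientation: [-179.9, -0.1, 2.3]
force: [0.1, 1.2, -2.3]
opening: 0.0509
gripper_force: 30.0
clock: 15.8
tool_pos: [0.5982, 0.2141, 0.0232]
orientation: [-180.0, -0.0, 2.3]
force: [-0.3, -1.1, -2.8]
opening: 0.0508
gripper_force: 30.0
```

```bash
python3 -m crank '[[[0,0,-0.001],[0,0,0],-1],[[0,0,0],[0,0,0],-1]]';  python3 -m crank '[[[0,0,-0.0005],[0,0,0],-1],[[0,0,0],[0,0,0],-1]]'
```

```text
clock: 16.0
tool_pos: [0.5983, 0.2141, 0.0223]
orientation: [-180.0, -0.0, 2.3]
force: [-0.9, 0.1, 1.8]
opening: 0.051
gripper_force: 30.0
clock: 16.2
tool_pos: [0.5983, 0.2141, 0.0223]
orientation: [-180.0, -0.0, 2.3]
force: [-3.0, -0.8, 7.3]
opening: 0.0511
gripper_force: 30.0
```

```bash
python3 -m crank '[[[0,0,0],[0,0,0],0.5],[[0,0,0],[0,0,0],0.5],[[0,0,0],[0,0,0],0.5],[[0,0,0.02],[0,0,0],0.5],[[0,0,0.04],[0,0,0],0.5],[[0,0,0.04],[0,0,0],1]]'; python3 - <<'E'
from util import *
wlook(.02,60,None,(.33,.68,.13,.3))
E
python3 -m crank '[[[-0.0138,-0.0357,0],[0,0,-7.78],1],[[-0.0138,-0.0357,0],[0,0,-7.78],1],[[-0.0138,-0.0357,0],[0,0,-7.78],1],[[-0.0138,-0.0357,0],[0,0,-7.78],1],[[-0.0138,-0.0357,0],[0,0,0],1],[[-0.0138,-0.0357,0],[0,0,0],1],[[0,0,0],[0,0,0],1],[[0,0,0],[0,0,0],1]]'; python3 - <<'E'
from util import *
wlook(.012,100,"w4.png",(.45,.6,-.1,.1))
E
```

```text
clock: 16.8
tool_pos: [0.5977, 0.2135, 0.1217]
orientation: [179.9, 0.1, 2.3]
force: [1.2, 1.0, -0.0]
opening: 0.0697
gripper_force: 0.0
table 0.00011856029874190035
[254. 197.] 4818 ztop 0.0480 all (array([597.1, 213.6]), array([64.2, 51.7]), 2.1) top (array([597.1, 213.6]), array([64.2, 51.7]), 2.1) [123. 154. 170.]
clock: 17.65
tool_pos: [0.5155, -0.0009, 0.1217]
orientation: [-180.0, -0.0, -28.9]
force: [1.0, 0.2, 0.4]
opening: 0.0875
gripper_force: 0.0
table 7.6081800640703545e-06
[253. 190.] 2783 ztop 0.0194 all (array([ 5.158e+02, -5.000e-01]), array([40.2, 60. ]), 61.5) top (array([ 5.158e+02, -5.000e-01]), array([40.2, 60. ]), 61.5) [120. 192. 232.]
[352. 215.] 651 ztop 0.0511 all (array([456.8, -69. ]), array([34.3, 13.1]), 88.7) top (array([456.5, -74.1]), array([23.5, 10.4]), 51.2) [26. 55. 72.]
```

View pics/w4.png

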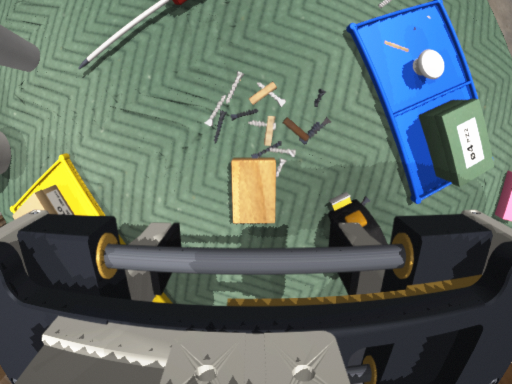

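The block is square to the fingers at (253,190), but the gripper body would come close over the tape. I'll take the tape first.

```bash
python3 -m crank '[[[-0.023,-0.0165,0.01],[0,0,7.2],1],[[-0.023,-0.0165,0.01],[0,0,7.2],1],[[-0.023,-0.0165,0.01],[0,0,7.2],1],[[-0.023,-0.0165,0],[0,0,7.2],1],[[0,0,0],[0,0,0],1],[[0,0,0],[0,0,0],1]]'; python3 - <<'E'
from util import *
p,d,m,W=wlook(.012,100,"w5.png",(.36,.49,-.12,-.03))
X,Y,Z=np.moveaxis(W,-1,0); r=(X>.36)&(X<.49)&(Y>-.12)&(Y<-.03)
for a in(.056,.05,.04,.03): s=r&(Z>a)&(Z<.08); print(a,rect(W[s][:,:2]))
s=r&(Z>.05)&(Z<.08)
for x in np.arange(.385,.47,.01):
    q=s&(abs(X-x)<.005)
    if q.sum()>3: print(round(x,3),Y[q].min().round(4),Y[q].max().round(4),Z[q].max().round(4))
E
```

```text
clock: 18.3
tool_pos: [0.4241, -0.0656, 0.1519]
orientation: [-180.0, -0.1, -0.0]
force: [-0.6, 0.1, -0.4]
opening: 0.0874
gripper_force: 0.0
table 0.000223567389347687
[256. 190.] 3211 ztop 0.0667 all (array([424.9, -66.1]), array([39.9, 74.1]), 88.6) top (array([421. , -67.9]), array([33.9, 43.1]), 87.5) [32. 40. 46.]
0.056 (array([421.1, -66. ]), array([40. , 54.4]), 87.1)
0.05 (array([423.7, -66.1]), array([39.9, 70.8]), 87.8)
0.04 (array([424.9, -66.1]), array([39.9, 74.1]), 88.6)
0.03 (array([424.9, -66.1]), array([39.9, 74.1]), 88.6)
0.385 -0.0825 -0.0514 0.0524
0.395 -0.0833 -0.0496 0.0618
0.405 -0.0842 -0.0456 0.0675
0.415 -0.0853 -0.0459 0.0685
0.425 -0.0861 -0.0461 0.068
0.435 -0.086 -0.0471 0.0684
0.445 -0.086 -0.0523 0.0624
0.455 -0.0807 -0.0532 0.0553
```

View pics/w5.png

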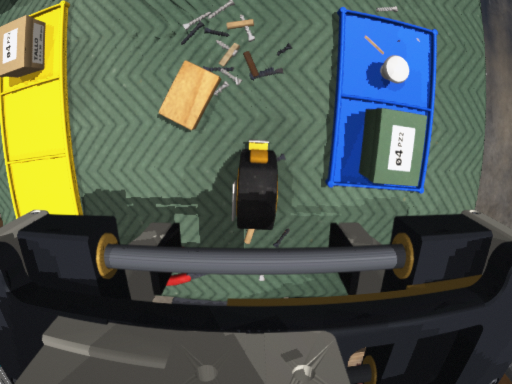

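The tape sits upright at (256,190), turned about 3° and slightly to the right of centre, so I correct for both and grip.

```bash
python3 -m crank '[[[-0.001,-0.0024,-0.03],[0,0,-3],1],[[0,0,-0.04],[0,0,0],1],[[0,0,-0.04],[0,0,0],1],[[0,0,-0.02],[0,0,0],1],[[0,0,-0.006],[0,0,0],1],[[0,0,0],[0,0,0],-1],[[0,0,0],[0,0,0],-1],[[0,0,0],[0,0,0],-1],[[0,0,0],[0,0,0],-1],[[0,0,0],[0,0,0],-1],[[0,0,0],[0,0,0],-1],[[0,0,0],[0,0,0],-1]]'; python3 -m crank '[[[0,0,0],[0,0,0],-1],[[0,0,0],[0,0,0],-1],[[0,0,0.003],[0,0,0],-1],[[0,0,0.003],[0,0,0],-1],[[0,0,0],[0,0,0],-1]]'
```

```text
clock: 19.55
tool_pos: [0.4225, -0.0686, 0.0157]
orientation: [-180.0, -0.0, -3.0]
force: [0.0, -0.0, 0.3]
opening: 0.0367
gripper_force: 0.0
clock: 20.05
tool_pos: [0.4224, -0.0687, 0.0217]
orientation: [-180.0, -0.0, -3.0]
force: [-0.1, -0.3, -1.7]
opening: 0.034
gripper_force: 30.0
```

```bash
python3 -m crank '[[[0,0,0.045],[0,0,0],-1],[[0,0,0.045],[0,0,0],-1],[[-0.001,0.0276,0],[0,0,-8.47],-1],[[-0.001,0.0276,0],[0,0,-8.47],-1],[[-0.001,0.0276,0],[0,0,-8.47],-1],[[-0.001,0.0276,0],[0,0,-8.47],-1],[[-0.001,0.0276,0],[0,0,-8.47],-1],[[-0.001,0.0276,0],[0,0,-8.47],-1],[[-0.001,0.0276,0],[0,0,-8.47],-1],[[-0.001,0.0276,0],[0,0,-8.47],-1],[[-0.001,0.0276,0],[0,0,-8.47],-1],[[-0.001,0.0276,0],[0,0,-8.47],-1]]'; python3 -m crank '[[[0,0,-0.02],[0,0,0],-1],[[0,0,-0.02],[0,0,0],-1],[[0,0,0],[0,0,0],-1],[[0,0,0],[0,0,0],-1]]'
python3 - <<'E'
from util import *
p,d=imaging.snapshot("scene");cv2.imwrite("pics/s2.png",cv2.resize(p[80:240,100:300],None,fx=3,fy=3))
E
```

```text
clock: 21.25
tool_pos: [0.4118, 0.2083, 0.1113]
orientation: [180.0, -0.0, -88.1]
force: [0.3, 1.4, -3.0]
opening: 0.0339
gripper_force: 30.0
clock: 21.65
tool_pos: [0.4122, 0.207, 0.0715]
orientation: [180.0, -0.1, -87.7]
force: [0.1, 0.7, -2.5]
opening: 0.0338
gripper_force: 30.0
```

View pics/s2.png

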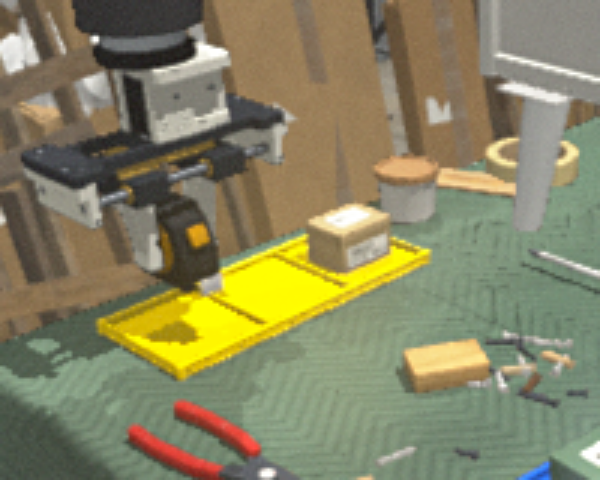

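The crop shows the tape held upright over the near yellow compartment, with the brown carton flat in the far one.

```bash
python3 -m crank '[[[0,0,-0.03],[0,0,0],-1],[[0,0,-0.013],[0,0,0],-1],[[0,0,-0.004],[0,0,0],-1],[[0,0,-0.0015],[0,0,0],-1],[[0,0,0],[0,0,0],-1],[[0,0,0],[0,0,0],-1]]';  python3 -m crank '[[[0,0,-0.001],[0,0,0],-1],[[0,0,0],[0,0,0],-1]]';python3 -m crank '[[[0,0,-0.0007],[0,0,0],-1],[[0,0,0],[0,0,0],-1]]'
```

```text
clock: 22.3
tool_pos: [0.413, 0.2079, 0.0239]
orientation: [-179.9, 0.1, -87.7]
force: [-0.9, -0.2, -2.7]
opening: 0.034
gripper_force: 30.0
clock: 22.5
tool_pos: [0.4125, 0.2076, 0.0223]
orientation: [-180.0, 0.0, -87.7]
force: [0.1, 0.0, -2.4]
opening: 0.034
gripper_force: 30.0
clock: 22.7
tool_pos: [0.4125, 0.2075, 0.0217]
orientation: [-180.0, 0.0, -87.7]
force: [-1.6, -1.0, 4.5]
opening: 0.034
gripper_force: 30.0
```

```bash
python3 -m crank '[[[0,0,-0.0004],[0,0,0],-1],[[0,0,0],[0,0,0],0.15],[[0,0,0],[0,0,0],0.15],[[0,0,0],[0,0,0],0.15],[[0,0,0.02],[0,0,0],0.15],[[0,0,0.04],[0,0,0],0.15],[[0,0,0.045],[0,0,0],0.15],[[0,0,0.02],[0,0,0],0.3]]'; python3 - <<'E'
from util import *
wlook(.02,60,"w6.png",(.33,.68,.13,.3))
E
python3 -m crank '[[[0.0147,-0.0297,0],[0,0,8.41],0.4],[[0.0147,-0.0297,0],[0,0,8.41],0.4],[[0.0147,-0.0297,0],[0,0,8.41],0.4],[[0.0147,-0.0297,0],[0,0,8.41],0.4],[[0.0147,-0.0297,0],[0,0,8.41],0.4],[[0.0147,-0.0297,0],[0,0,8.41],0.4],[[0.0147,-0.0297,0],[0,0,8.41],0.4],[[0,0,0],[0,0,0],0.4],[[0,0,0],[0,0,0],0.4]]'; python3 - <<'E'
from util import *
wlook(.012,100,None,(.45,.6,-.1,.1))
E
```

```text
clock: 23.5
tool_pos: [0.4137, 0.2085, 0.1496]
orientation: [-179.8, 0.2, -87.7]
force: [0.6, 0.4, -1.0]
opening: 0.0539
gripper_force: 0.0
table 0.00023233229149709008
[256. 190.] 3440 ztop 0.0725 all (array([413. , 204.1]), array([40. , 73.2]), 1.1) top (array([411.4, 208.8]), array([33.8, 43.7]), 3.2) [46. 58. 65.]
[ 85. 187.] 2940 ztop 0.0480 all (array([596.6, 213.2]), array([64.6, 51.6]), 1.9) top (array([596.6, 213.2]), array([64.6, 51.6]), 1.9) [146. 177. 196.]
clock: 24.45
tool_pos: [0.5147, -0.0004, 0.1452]
orientation: [180.0, 0.0, -29.3]
force: [-1.1, 0.5, -0.3]
opening: 0.0616
gripper_force: 0.0
table -4.881861926383532e-06
[253. 184.] 2376 ztop 0.0194 all (array([ 5.158e+02, -3.000e-01]), array([39.8, 60.2]), 61.2) top (array([ 5.158e+02, -3.000e-01]), array([39.7, 60.3]), 61.4) [131. 206. 240.]
```

View pics/w6.png

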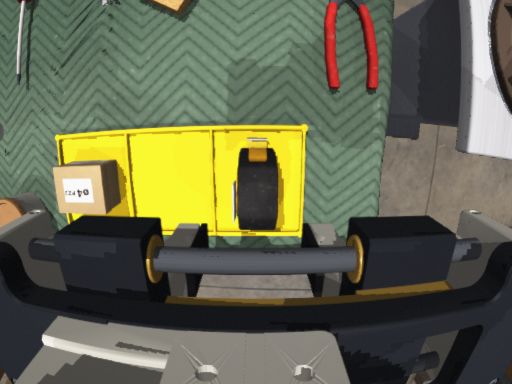

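The picture shows the tape upright in the near compartment (256,190) and the brown carton in the far one (85,187). The block is last.

```bash
python3 -m crank '[[[0.001,0,-0.045],[0,0,0.4],0.4],[[0,0,-0.045],[0,0,0],0.4],[[0,0,-0.03],[0,0,0],0.4],[[0,0,-0.015],[0,0,0],0.4],[[0,0,-0.004],[0,0,0],0.4],[[0,0,0],[0,0,0],-1],[[0,0,0],[0,0,0],-1],[[0,0,0],[0,0,0],-1],[[0,0,0],[0,0,0],-1],[[0,0,0],[0,0,0],-1],[[0,0,0],[0,0,0],-1],[[0,0,0],[0,0,0],-1]]'
```

```text
clock: 25.7
tool_pos: [0.5166, 0.0007, 0.008]
orientation: [-179.9, -0.1, -28.7]
force: [-1.4, 2.5, 7.3]
opening: 0.0397
gripper_force: 30.0
```

```bash
python3 -m crank '[[[0,0,0.02],[0,0,0],-1],[[0,0,0.04],[0,0,0],-1],[[0,0,0.045],[0,0,0],-1],[[-0.0019,0.035,0],[0,0,7.75],-1],[[-0.0019,0.035,0],[0,0,7.75],-1],[[-0.0019,0.035,0],[0,0,7.75],-1],[[-0.0019,0.035,0],[0,0,7.75],-1],[[-0.0019,0.035,0],[0,0,0],-1],[[-0.0019,0.035,0],[0,0,0],-1],[[0,0,0],[0,0,0],-1],[[0,0,0],[0,0,0],-1]]'; python3 - <<'E'
from util import *
p,d=imaging.snapshot("scene");cv2.imwrite("pics/s3.png",cv2.resize(p[80:240,100:300],None,fx=3,fy=3))
E
```

```text
clock: 26.8
tool_pos: [0.5042, 0.2109, 0.1119]
orientation: [-180.0, 0.0, 2.4]
force: [-0.2, -0.6, -0.8]
opening: 0.0398
gripper_force: 30.0
```

View pics/s3.png

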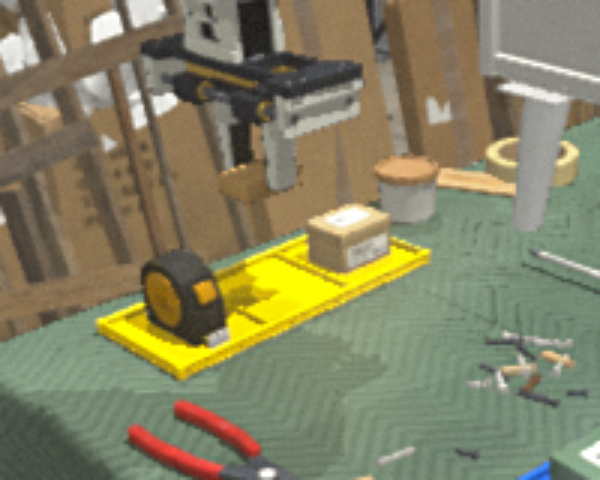

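The block hangs level in the fingers over the middle compartment, so I lower it.

```bash
python3 -m crank '[[[0,0,-0.045],[0,0,0],-1],[[0,0,-0.03],[0,0,0],-1],[[0,0,-0.015],[0,0,0],-1],[[0,0,-0.005],[0,0,0],-1],[[0,0,0],[0,0,0],-1],[[0,0,0],[0,0,0],-1]]';  python3 -m crank '[[[0,0,-0.0015],[0,0,0],-1],[[0,0,-0.001],[0,0,0],-1],[[0,0,0],[0,0,0],-1]]';python3 -m crank '[[[0,0,-0.0007],[0,0,0],-1],[[0,0,0],[0,0,0],-1]]'
```

```text
clock: 27.45
tool_pos: [0.5052, 0.2103, 0.0179]
orientation: [-180.0, -0.1, 2.3]
force: [-0.8, 0.4, 0.1]
opening: 0.0395
gripper_force: 30.0
clock: 27.75
tool_pos: [0.5046, 0.2104, 0.0148]
orientation: [-180.0, -0.0, 2.3]
force: [0.6, -0.2, -0.2]
opening: 0.0396
gripper_force: 30.0
clock: 27.95
tool_pos: [0.5046, 0.2105, 0.014]
orientation: [-180.0, -0.0, 2.3]
force: [-1.7, 0.1, 4.6]
opening: 0.0394
gripper_force: 30.0
```

Contact at 14 mm, as expected. Releasing to a small opening, retreating and checking everything.

```bash
python3 -m crank '[[[0,0,-0.0003],[0,0,0],-1],[[0,0,0],[0,0,0],0.15],[[0,0,0],[0,0,0],0.15],[[0,0,0],[0,0,0],0.15],[[0,0,0.02],[0,0,0],0.15],[[0,0,0.04],[0,0,0],0.15],[[0,0,0.045],[0,0,0],0.15],[[0,-0.03,0.035],[0,0,0],0.3],[[0,-0.03,0.035],[0,0,0],0.3],[[0,-0.03,0.035],[0,0,0],0.3],[[0,0,0],[0,0,0],0.3],[[0,0,0],[0,0,0],0.3]]'; python3 - <<'E'
from util import *
wlook(.018,60,"w7.png",(.33,.74,-.3,.3))
p,d=imaging.snapshot("scene");cv2.imwrite("pics/s4.png",p)
E
```

```text
clock: 29.15
tool_pos: [0.5047, 0.1199, 0.2243]
orientation: [-179.9, -0.1, 2.2]
force: [-0.4, 0.4, -0.4]
opening: 0.0567
gripper_force: 0.0
table 0.00015220969395428574
[145.  12.] 1354 ztop 0.0536 all (array([701.8, 259.5]), array([41.6, 66.8]), 4.6) top (array([698.9, 262. ]), array([67.4, 35.4]), 82.6) [ 94. 135. 176.]
[406.  24.] 1150 ztop 0.0291 all (array([717.6, -73.7]), array([ 28.6, 103.1]), 3.0) top (array([717.4, -74. ]), array([ 23.4, 102.4]), 2.1) [ 48.  52. 118.]
[178.  94.] 2497 ztop 0.0481 all (array([596.8, 213.2]), array([62.8, 52.1]), 2.2) top (array([596.8, 213.3]), array([62.7, 52.1]), 2.3) [172. 208. 225.]
[183. 169.] 1473 ztop 0.0256 all (array([504.7, 209.7]), array([59.4, 40.5]), 2.5) top (array([504.6, 209.7]), array([59.3, 40.5]), 2.5) [117. 191. 227.]
[477. 157.] 238 ztop 0.0353 all (array([ 547.6, -206.8]), array([27.9, 28. ]), 47.1) top (array([ 547.6, -206.8]), array([27.9, 28. ]), 47.1) [214. 209. 207.]
[468. 202.] 1130 ztop 0.0530 all (array([ 469.4, -204.6]), array([53. , 69.4]), 85.8) top (array([ 473.3, -205.2]), array([52.9, 61.4]), 87.0) [ 91. 106.  91.]
[164. 231.] 188 ztop 0.0644 all (array([427.3, 231.5]), array([ 8.7, 24.2]), 19.4) top (array([429.8, 228.2]), array([ 7.1, 15.8]), 35.7) [39. 50. 57.]
[210. 236.] 173 ztop 0.0549 all (array([420. , 172.3]), array([25.6,  9.1]), 25.9) top (array([420. , 171.8]), array([15.9,  5.5]), 52.3) [14. 29. 36.]
```

View pics/s4.png

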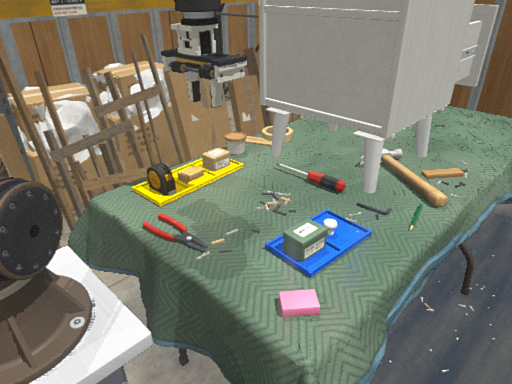

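The scene view shows the tape, block and brown carton in the yellow tray (160-215, 160-180). The green carton and knob are in the blue tray (305,238 and 330,227). The bystanders have not moved and all heights match, so I'm handing in.

```bash
python3 -c "
from plant import close_job
print(close_job())"
```

```text
the job is handed in; nothing more can be done
None
```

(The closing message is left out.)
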